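Set a casement stay to its wide-open hole

TASK

The small vent window on the bench stands ajar, its stay hooked over the pin by the long slot. Take the stay by its knob, lift it off the pin, push the window further open with it and drop the round hole nearest the knob over the pin, feeling lightly for the pin rather than forcing the bar against it, until the bar lies fully down on the pin plate; then let go. Leave the other things on the bench and sill as they are.

Things in the scene. Friction and masses are not known exactly. Their poses are not given: they have to be found in the camera images.
- knob (a point): Centre (half-way up) of the round upright steel knob at the free end of the stay: grip part 16 mm across (a 13 mm neck and a 20 mm foot below), the whole knob 43 mm high; its top is 15 mm above this point, the stay's upper face 28 mm below it. Axes as stay. The knob is rigid with the stay and tilts with it.
- stay: The stay: flat dark steel bar 22 mm wide, 5 mm thick, 238 mm long. Origin on its underside at the rivet; its -x runs along the bar to the free end, z up through the bar. From the rivet: round hole at 78 mm, slot (31 x 10.5 mm) at 105 mm, round hole at 135 mm, round hole nearest the knob at 162 mm, knob at 215 mm. Round holes are 9.8 mm across.
- rivet (a point): Where the bar is riveted to the window, on the bar's underside (same point as stay), level with the top of the pin plate. Here the bar swivels easily sideways and tilts up from level (0.6 rad at most, a stop holds it level when down). The tilt is stiff, about 1.5 N at the knob: the bar stays up where it is left and has to be pushed down.
- end_hole (a point): Centre of the round hole nearest the knob, on the underside of the bar, 162 mm from the rivet and 53 mm from the knob's axis. Axes as stay.
- sash_hinge (a point): Point on the upright hinge line of the window, at the left jamb, level with the top of the pin plate. The rivet moves on a circle of 133.4 mm radius about this line (pushing the stay away from the robot opens the window).
- sash (a joint): Window opening in rad from where it was found (0 = as found, about 20 degrees ajar); grows as it swings open, away from the robot; at most 0.75. It holds where it is left: about 4 N at the rivet moves it. With the wanted hole on the pin it reads about 0.37 to 0.53.
- pin_plate: Steel plate 56 x 26 mm on the sill, its top 36 mm above the bench. Origin: centre of its top; x along it, away from the robot, along the stay as found; z up. The pin, an upright fixed stud 8 mm across, 14 mm tall, 0.5 mm bevel, stands on the plate's middle line (y = 0) up to 10 mm either way along x from the origin; where exactly is not given and must be felt.
- bolt_left: Bystander: hexagon-headed bolt, 19x57x22 mm, lying on the left part of the sill (seen from the robot). Origin at the centre of its underside as it was put down.
- bolt_right: Bystander: a second bolt of the same kind, lying on the right part of the sill. Origin at the centre of its underside as it was put down.
- wax_tin: Bystander: round tin with a lid, 67 mm across, 33 mm high, on the bench to the right of the window frame. Origin at the centre of its underside as it was put down.
- tape_measure: Bystander: tape measure, 39x84x64 mm, on the bench to the right. Origin at the centre of its underside as it was put down.
- masking_tape: Bystander: roll of masking tape, 100 mm across, 25 mm high, flat on the bench to the right. Origin at the centre of its underside as it was put down.
- pencil: Bystander: carpenter's pencil, 145 mm long, lying on the bench close to the robot, in front of the knob. Origin at the centre of its underside as it was put down.
- screw_jar: Bystander: jar with a lid, 68 mm across, 84 mm high, on the bench to the right. Origin at the centre of its underside as it was put down.

How it is judged:
By the outcome, as a careful person would: the job done as asked, in the order asked, and still so for the second after the job is handed in, with the robot touching nothing.
It also fails if it takes over 72 s, if anything falls off the work surface, if the arm or the gripper's body presses on something with over 40 N, if the wrist force passes 120 N, or if a joint passes its speed limit or range.

ROBOT

A 7-joint arm with a two-finger parallel gripper is mounted at the origin on a cart in front of the work surface, level with it; the furniture and walls round the work are solid. World frame = base frame: x ahead of the robot, y to its left, z up, the work surface at z = 0. Lengths are in m, angles in rad, forces in N, time in s.
With the tool pointing down it reaches from about 0.425 to 0.875 m from the base axis. Payload 4.7 kg.
Tool frame: the origin (TCP) lies where the fingers leave the gripper's body, on its centre line; the fingertips stand 70 mm ahead of it and the grasp point (between the pads) lies 51 mm ahead of it; z points along the fingers, y is the line along which they close (so a half turn about z gives the same grasp; the last joint's range is limited). The gripper opens to 87 mm and grips with 3 to 60 N. Pads are 19 mm wide; open, the fingers measure 117 mm over their backs; the gripper's body (75 mm by 190 mm) begins 51 mm behind the grasp point.
Start: joints at [1.161, 0.321, -0.07, 1.45, 0.023, 1.371, -0.057], TCP at [0.267, -0.593, 0.292] pointing down, gripper open.
Joint ranges: [-2.86, 2.86], [-0.3, 2.09], [-1.38, 1.24], [0.06, 2.45], [-1.56, 4.7], [0.09, 2.05], [-2.69, 2.69]. Speed limits (rad/s): [2.57, 2.57, 3.14, 3.14, 3.14, 3.14, 3.14].

INTERFACE

Orientations are given as a rotation vector (axis times angle).
In Python, from bench import get_state, get_image, get_calibration, close_job gives the robot as it stands.
- The arm moves only by the tool send_rows, never from a script. Its argument "rows" is a list of rows, each an object of numbers: "hand": the finger opening in mm, from 0 to 87; "x", "y", "z": the shift along the world's x, y, z in mm; "roll": the turn about the world's z in degrees. A call has 1 to 10 rows; each row shifts and turns the commanded pose from where the row before left it; what a row does not reach is not made up. A row lasts 1/10 s, in which the tool goes at most 50 mm and 8.59 degrees, less where a joint would pass 70% of its speed; a pose out of reach is approached as far as the arm can. A call is refused whole if a number of a shift passes 50 or a number of a turn 8.59, either way. A call with a gripper value outside its range is refused whole. The fingers move at their own pace and stop on an object; "force" is the grip in N (left out, the last holds). Time passes only in rows, so rows that do not move let the fingers close. It gives the time, the measured TCP pose, the force, the opening and the grip force at its end, in the units of the state.
- get_state(): the state, without advancing time (a new reading comes with each control period).
- get_image(name): name is "scene" or "top" or "wrist"; returns the picture (480x640x3 uint8, blue, green, red); there is no depth.
- get_calibration(name): a dict with "mtx" (3x3 intrinsics, pixels), "world_from_camera" (4x4, takes a point from camera to world coordinates). Camera axes: x right, y down, z forward; pixel columns grow to the right and rows downward; lengths in m; the calibration is good to about 2 mm. A picture is of the moment at which its call begins: read the wrist's pose just before it. get_calibration takes no time and is no camera call; for the wrist camera it gives the pose at the moment of the call.
- close_job(): hands the job in; it is judged then, once.
The state is a dict: "time": time; "joint_positions": joint angles; "qd": joint speeds; "joint_torque": joint torques, N m; "position": TCP position; "tool_rot": TCP orientation; "ft_force": force on the tool from outside, world axes, zero at the start; "torque": the same for the moment, N m; "grip_width": opening from 0.0 (shut) to 1.0 (fully open); "grip_force": force on a finger pad.
Only numpy, scipy, OpenCV 4.12 (cv2) and the standard library are available. Lean on these libraries where they do the work, as an engineer would, in place of code of your own. Each camera call takes 0.05 s, during which the arm holds its last target. There are 200 camera calls.

## Working session

There is one attempt and no reset: what is moved stays moved. The work goes in short steps, Python scripts to look and compute and a tool call to move; the robot and the scene stay as the last step left them, time stands still between calls to the robot, and variables do not carry over. Pictures are saved under pics/ and viewed, at most 10 in all, crops included, and the job is handed in when it is done.

Besides the shell and the picture viewer there is one more tool, called after "Request:" by a JSON object that holds its "method" and its "body", one argument or row to a line. send_rows: Moves the arm, as the interface text tells. Its arguments: {"type":"object","properties":{"rows":{"type":"array","items":{"type":"object","properties":{"hand":{"type":"number"},"x":{"type":"number"},"y":{"type":"number"},"z":{"type":"number"},"roll":{"type":"number"}}}},"force":{"type":"number"}},"required":["rows"]}

```bash
mkdir -p pics; cat > h.py <<'E'
import numpy as np, cv2
from bench import *
def ray(name,u,v,z):
    c=get_calibration(name);T=np.array(c["world_from_camera"]);d=T[:3,:3]@np.linalg.solve(np.array(c["mtx"]),[u,v,1.]);o=T[:3,3]
    return o+d*(z-o[2])/d[2]
def proj(name,p):
    c=get_calibration(name);T=np.linalg.inv(np.array(c["world_from_camera"]));q=np.array(c["mtx"])@(T[:3,:3]@np.array(p)+T[:3,3]);return q[:2]/q[2]
E
python3 - <<'E'
from h import *
a=get_image("scene");b=get_image("top")
cv2.imwrite("pics/scene.png",a);cv2.imwrite("pics/top.png",b)
s=get_state();print(s)
for n in("scene","top"):print(get_calibration(n))
E
```

```text
{'time': 0.1, 'joint_positions': array([ 1.16109765,  0.32175875, -0.07005825,  1.45157726,  0.02261959,
        1.37080568, -0.05691371]), 'qd': array([-0.00083028, -0.00235438,  0.00020567, -0.00277538,  0.00143067,
        0.00161475, -0.0018778 ]), 'joint_torque': array([-2.48338465e-04, -4.92572558e+01, -4.05771118e-01, -3.13395560e+01,
       -6.40024315e-02,  3.95797240e-02,  6.44672923e-05]), 'position': array([ 0.2670794 , -0.59217049,  0.29125199]), 'tool_rot': array([-3.06967167e+00, -6.60364531e-01,  7.68474758e-04]), 'ft_force': array([ 0.39558961,  1.49654505, -0.19847851]), 'torque': array([-0.02262409,  0.00491309,  0.01920267]), 'grip_force': 0.0, 'grip_width': 1.0025411695998998}
{'mtx': array([[521.74700172,   0.        , 312.07531092],
       [  0.        , 521.74700172, 238.1644098 ],
       [  0.        ,   0.        ,   1.        ]]), 'world_from_camera': array([[-0.64453292, -0.49095945,  0.58611956, -0.16550751],
       [-0.7642262 ,  0.3904813 , -0.51330562,  0.75213299],
       [ 0.02314352, -0.7787703 , -0.62688213,  0.74963598],
       [ 0.        ,  0.        ,  0.        ,  1.        ]])}
{'mtx': array([[443.86653593,   0.        , 315.99762111],
       [  0.        , 443.86653593, 240.70159731],
       [  0.        ,   0.        ,   1.        ]]), 'world_from_camera': array([[ 0.01603179, -0.98629538,  0.16420839,  0.34829904],
       [-0.99964676, -0.01929224, -0.01827994,  0.19886111],
       [ 0.02119737, -0.16385733, -0.98625628,  0.9167435 ],
       [ 0.        ,  0.        ,  0.        ,  1.        ]])}
```

View pics/scene.png

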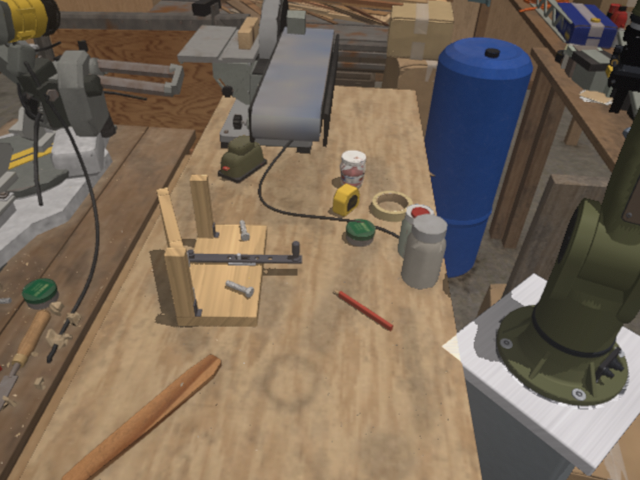

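View pics/top.png

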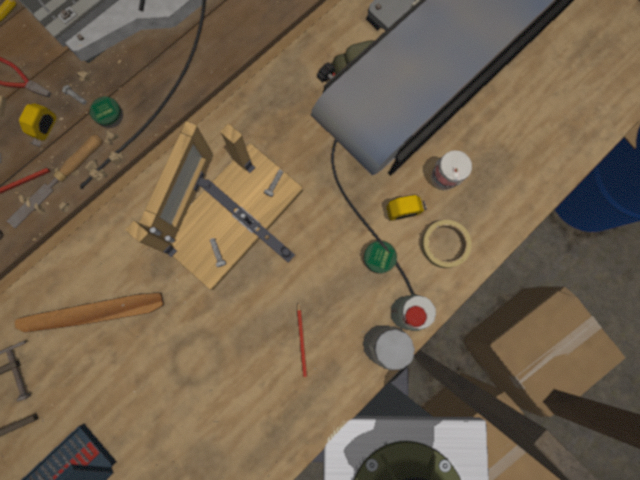

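The top view shows the knob near (288,254), the rivet near (203,183) and the slot near (243,217). The scene view shows the knob at (296,248). I'll zoom in on both.

```bash
python3 - <<'E'
from h import *
a=cv2.imread("pics/scene.png")[165:335,150:320];b=cv2.imread("pics/top.png")[115:295,125:310]
a=cv2.resize(a,(400,400),interpolation=cv2.INTER_CUBIC);b=cv2.resize(b,(400,400*180//185),interpolation=cv2.INTER_CUBIC)
o=np.zeros((400,800,3),np.uint8);o[:,:400]=a;o[:b.shape[0],400:]=b
cv2.imwrite("pics/crop.png",o)
for n,u,v,z in [("top",288,254,.084),("top",203,183,.041),("top",243,217,.041),("scene",296,244,.084)]:print(n,ray(n,u,v,z).round(4))
E
```

```text
top [0.4604 0.2359 0.084 ]
top [0.6085 0.4143 0.041 ]
top [0.5396 0.3302 0.041 ]
scene [0.4627 0.2444 0.084 ]
```

View pics/crop.png

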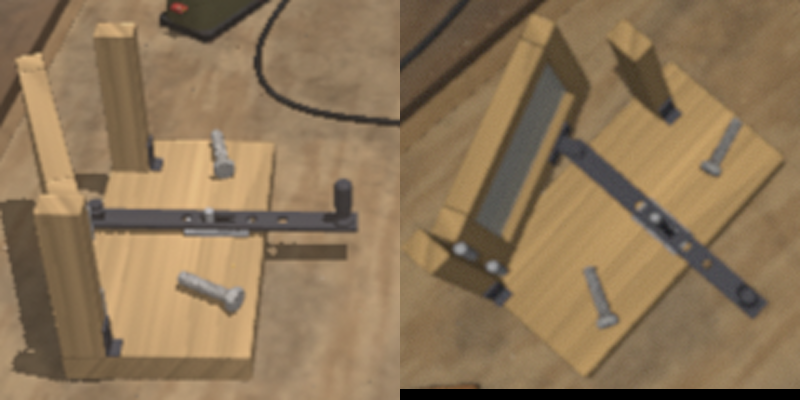

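```bash
cat >> h.py <<'E'
def tri(obs):
    A=np.zeros((3,3));B=np.zeros(3);L=[]
    for n,u,v in obs:
        c=get_calibration(n);T=np.array(c["world_from_camera"]);d=T[:3,:3]@np.linalg.solve(np.array(c["mtx"]),[u,v,1.]);d/=np.linalg.norm(d)
        M=np.eye(3)-np.outer(d,d);A+=M;B+=M@T[:3,3]
    return np.linalg.solve(A,B)
E
python3 - <<'E'
from h import *
S=lambda x,y:("scene",150+x*.425,165+y*.425)
T=lambda x,y:("top",125+(x-400)*.4625,115+y*.4625)
for k,s,t in [("knobtop",(343,184),(747,296)),("rivet",(96,210),(570,147)),("pin",(209,214),(656,218)),("endhole",(282,220),(706,263)),("hole2",(251,219),(685,246)),("hole1",(186,218),(640,206))]:
    print(k,tri([S(*s),T(*t)]).round(4), ray(*S(*s),.041).round(4),ray(*T(*t),.041).round(4))
E
```

```text
knobtop [0.4653 0.2416 0.0827] [0.5056 0.2103 0.041 ] [0.4703 0.243  0.041 ]
rivet [0.6039 0.4088 0.0512] [0.6128 0.4027 0.041 ] [0.6086 0.413  0.041 ]
pin [0.542  0.3298 0.0445] [0.5466 0.3284 0.041 ] [0.542  0.3295 0.041 ]
endhole [0.5009 0.2821 0.0398] [0.5002 0.2831 0.041 ] [0.5004 0.2816 0.041 ]
hole2 [0.517  0.3026 0.0409] [0.5181 0.3035 0.041 ] [0.516  0.3016 0.041 ]
hole1 [0.5542 0.3459 0.0403] [0.5546 0.347  0.041 ] [0.5531 0.3449 0.041 ]
```

Request:
{"method": "send_rows", "body": {
  "rows": [
    {"x": 23, "y": 44, "roll": 2.6, "hand": 50},
    {"x": 23, "y": 44, "roll": 2.6},
    {"x": 23, "y": 44, "roll": 2.6},
    {"x": 23, "y": 44, "roll": 2.6},
    {"x": 23, "y": 44, "roll": 2.6},
    {"x": 23, "y": 44, "roll": 2.6},
    {"x": 23, "y": 44, "roll": 2.6},
    {"x": 23, "y": 44, "roll": 2.6},
    {"x": 23, "y": 44, "roll": 2.6},
    {"x": 23, "y": 44, "roll": 2.6}
  ]
}}

```text
schema error: expected keys hand, x, y, z, roll
```

Request:
{"method": "send_rows", "body": {
  "rows": [
    {"x": -8, "y": 44},
    {"x": -8, "y": 44},
    {"x": -8, "y": 44},
    {"x": -8, "y": 44},
    {"x": -8, "y": 44},
    {"x": -3, "y": 44},
    {"y": 44},
    {"y": 44},
    {"y": 20},
    {}
  ]
}}

```text
schema error: expected keys hand, x, y, z, roll
```

All keys are needed in every row.

Request:
{"method": "send_rows", "body": {
  "rows": [
    {"hand": 50, "x": 23, "y": 44, "z": 0, "roll": 2.6},
    {"hand": 50, "x": 23, "y": 44, "z": 0, "roll": 2.6},
    {"hand": 50, "x": 23, "y": 44, "z": 0, "roll": 2.6},
    {"hand": 50, "x": 23, "y": 44, "z": 0, "roll": 2.6},
    {"hand": 50, "x": 23, "y": 44, "z": 0, "roll": 2.6},
    {"hand": 50, "x": 23, "y": 44, "z": 0, "roll": 2.6},
    {"hand": 50, "x": 23, "y": 44, "z": 0, "roll": 2.6},
    {"hand": 50, "x": 23, "y": 44, "z": 0, "roll": 2.6},
    {"hand": 50, "x": 23, "y": 44, "z": 0, "roll": 2.6},
    {"hand": 50, "x": 23, "y": 44, "z": 0, "roll": 2.6}
  ]
}}

```text
time: 1.1
position: [0.4976, -0.1506, 0.2922]
tool_rot: [2.843, 1.337, -0.0]
ft_force: [0.5, -0.8, -0.3]
grip_width: 0.574
grip_force: 0.0
```

Request:
{"method": "send_rows", "body": {
  "rows": [
    {"hand": 50, "x": -8, "y": 44, "z": 0, "roll": 0},
    {"hand": 50, "x": -8, "y": 44, "z": 0, "roll": 0},
    {"hand": 50, "x": -8, "y": 44, "z": 0, "roll": 0},
    {"hand": 50, "x": -8, "y": 44, "z": 0, "roll": 0},
    {"hand": 50, "x": 0, "y": 44, "z": 0, "roll": 0},
    {"hand": 50, "x": 0, "y": 44, "z": 0, "roll": 0},
    {"hand": 50, "x": 0, "y": 44, "z": 0, "roll": 0},
    {"hand": 50, "x": 0, "y": 44, "z": 0, "roll": 0},
    {"hand": 50, "x": 0, "y": 42, "z": 0, "roll": 0},
    {"hand": 50, "x": 0, "y": 0, "z": 0, "roll": 0}
  ]
}}

```text
time: 2.1
position: [0.463, 0.2481, 0.2924]
tool_rot: [-2.833, -1.347, -0.001]
ft_force: [0.2, 0.7, 0.5]
grip_width: 0.573
grip_force: 0.0
```

```bash
python3 - <<'E'
from h import *
c=get_calibration("wrist");print(np.round(c["world_from_camera"],3),c["mtx"][0])
cv2.imwrite("pics/w1.png",get_image("wrist"))
for n,p in dict(knob=(.467,.2415,.084),pin=(.5405,.329,.05),end=(.501,.282,.041)).items():print(n,proj("wrist",p).round(1))
E
```

```text
[[ 0.776 -0.605 -0.18   0.512]
 [-0.631 -0.746 -0.213  0.309]
 [-0.005  0.279 -0.96   0.385]
 [ 0.     0.     0.     1.   ]] [348.33738884   0.         318.41074245]
knob [324.9 228.1]
pin [326.6  94.7]
end [325.2 164. ]
```

View pics/w1.png

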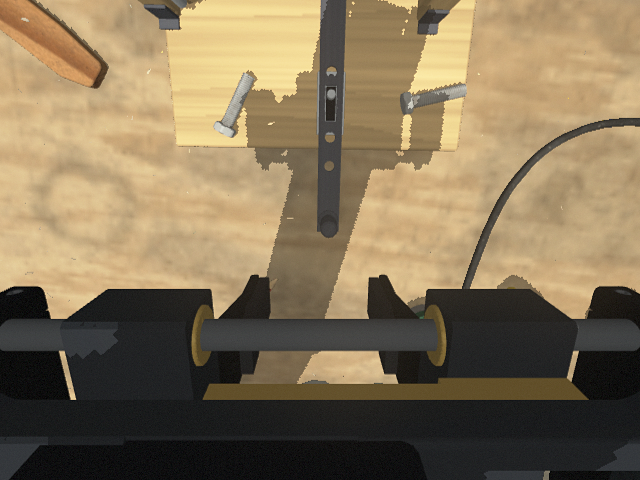

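The wrist view shows the knob top at (329,222), the end hole at (329,166), the middle hole at (330,138), the pin top at (331,93) and the far hole at (331,71). It is clear around the knob.

```bash
python3 - <<'E'
from h import *
g=cv2.cvtColor(cv2.imread("pics/w1.png"),cv2.COLOR_BGR2GRAY)
for n,u,v,z in [("knob",329,223,.084),("end",329,166,.041),("h2",330,138,.041),("pin",331,93.5,.05),("h1",331,71,.041)]:
    print(n,ray("wrist",u,v,z).round(4))
P=[ray("wrist",u,v,z)[:2] for u,v,z in [(329,166,.041),(330,138,.041),(331,71,.041)]]
d=P[2]-P[0];print(np.linalg.norm(d),np.degrees(np.arctan2(d[1],d[0])))
E
```

```text
knob [0.4728 0.2428 0.084 ]
end [0.5027 0.2782 0.041 ]
h2 [0.5198 0.2979 0.041 ]
pin [0.5442 0.3273 0.05  ]
h1 [0.5568 0.3426 0.041 ]
0.0841518773236574 49.9360146669053
```

Request:
{"method": "send_rows", "body": {
  "rows": [
    {"hand": 45, "x": 5, "y": -8, "z": -40, "roll": 0.7},
    {"hand": 45, "x": 0, "y": 0, "z": -40, "roll": 0},
    {"hand": 45, "x": 0, "y": 0, "z": -40, "roll": 0},
    {"hand": 45, "x": 0, "y": 0, "z": -32, "roll": 0},
    {"hand": 45, "x": 0, "y": 0, "z": -20, "roll": 0},
    {"hand": 45, "x": 0, "y": 0, "z": 0, "roll": 0}
  ]
}}

```text
time: 2.75
position: [0.4685, 0.2306, 0.1171]
tool_rot: [2.837, 1.349, -0.011]
ft_force: [-0.7, -1.1, 0.0]
grip_width: 0.517
grip_force: 0.0
```

Request:
{"method": "send_rows", "body": {
  "force": 20,
  "rows": [
    {"hand": 10, "x": 0, "y": 0, "z": 0, "roll": 0},
    {"hand": 10, "x": 0, "y": 0, "z": 0, "roll": 0},
    {"hand": 10, "x": 0, "y": 0, "z": 0, "roll": 0},
    {"hand": 10, "x": 0, "y": 0, "z": 0, "roll": 0},
    {"hand": 10, "x": 0, "y": 0, "z": 0, "roll": 0}
  ]
}}

```text
time: 3.25
position: [0.469, 0.2353, 0.121]
tool_rot: [-2.833, -1.352, 0.001]
ft_force: [-4.2, 2.7, 2.5]
grip_width: 0.176
grip_force: 20.0
```

```bash
python3 - <<'E'
from h import *
get_image("wrist");get_image("wrist");s=get_state();print({k:np.round(s[k],4) for k in("time","position","ft_force","torque","grip_width")})
E
```

```text
{'time': np.float64(3.35), 'position': array([0.4689, 0.2353, 0.1208]), 'ft_force': array([-3.874 ,  2.5285,  2.6019]), 'torque': array([ 0.687 ,  0.8538, -0.0573]), 'grip_width': np.float64(0.172)}
```

Request:
{"method": "send_rows", "body": {
  "rows": [
    {"hand": 10, "x": -1.2, "y": 1, "z": 0, "roll": 0},
    {"hand": 10, "x": 0.7, "y": 0.8, "z": 5, "roll": 0},
    {"hand": 10, "x": 0.7, "y": 0.8, "z": 5, "roll": 0},
    {"hand": 10, "x": 0.7, "y": 0.9, "z": 5, "roll": 0},
    {"hand": 10, "x": 0.7, "y": 0.9, "z": 6, "roll": 0},
    {"hand": 10, "x": 0, "y": 0, "z": 0, "roll": 0}
  ]
}}

```text
time: 3.95
position: [0.4713, 0.2384, 0.1421]
tool_rot: [-2.835, -1.352, 0.002]
ft_force: [-4.0, 3.7, 0.0]
grip_width: 0.171
grip_force: 20.0
```

Request:
{"method": "send_rows", "body": {
  "rows": [
    {"hand": 10, "x": 0.8, "y": 1, "z": 5, "roll": 0},
    {"hand": 10, "x": 0.8, "y": 1, "z": 5, "roll": 0},
    {"hand": 10, "x": 0.8, "y": 1, "z": 5, "roll": 0},
    {"hand": 10, "x": 0.8, "y": 1, "z": 5, "roll": 0},
    {"hand": 10, "x": 0.8, "y": 1, "z": 2, "roll": 0},
    {"hand": 10, "x": 0, "y": 0, "z": 0, "roll": 0}
  ]
}}

```text
time: 4.55
position: [0.4765, 0.2421, 0.1638]
tool_rot: [2.835, 1.35, 0.0]
ft_force: [0.3, 0.2, -2.0]
grip_width: 0.176
grip_force: 20.0
```

```bash
python3 - <<'E'
from h import *
b=get_image("wrist");a=get_image("scene");s=get_state();print({k:np.round(s[k],4) for k in("time","position","ft_force","grip_width")})
o=np.zeros((480,800,3),np.uint8);o[:,:400]=b[:,120:520];o[:400,400:]=cv2.resize(a[165:335,150:320],(400,400),interpolation=cv2.INTER_CUBIC);cv2.imwrite("pics/lift.png",o)
E
```

```text
{'time': np.float64(4.65), 'position': array([0.4761, 0.2423, 0.1633]), 'ft_force': array([-0.5403, -0.309 , -1.8962]), 'grip_width': np.float64(0.1806)}
```

View pics/lift.png

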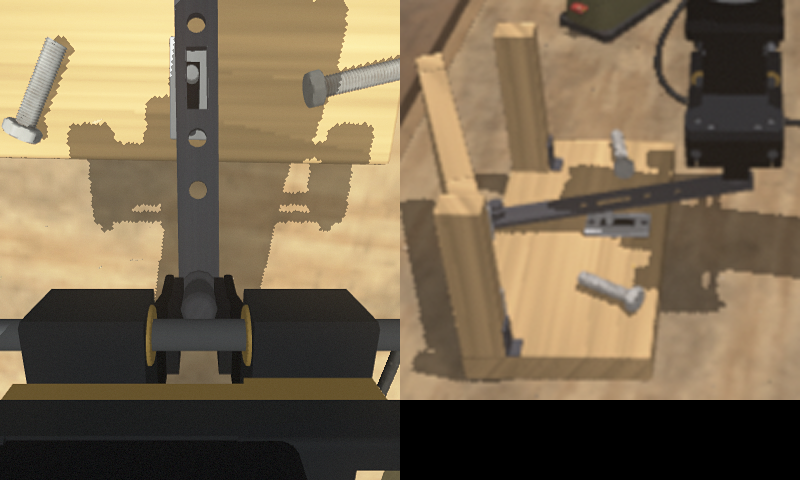

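Lifted clear: the bar is tilted up, and the pin shows through the slot at crop (192,72), i.e. wrist pixel (312,72). The end hole is at (318,190), the middle hole at (317,138) and the far hole at (316,24).

```bash
python3 - <<'E'
from h import *
a=.2;hz=lambda d:.036+d*np.sin(a)/1e3+.005*np.cos(a)
E=ray("wrist",318,190,hz(162));h2=ray("wrist",317,138,hz(135));h1=ray("wrist",316,24,hz(78));pin=ray("wrist",312,72,.05)
for n,p in dict(E=E,h2=h2,h1=h1,pin=pin).items():print(n,p.round(4))
d=(h1-E)[:2];print(np.linalg.norm(d),.084*np.cos(a));u=d/np.linalg.norm(d);print("dir",np.degrees(np.arctan2(u[1],u[0])))
up=.005*np.sin(a) # upper-face offset towards rivet
R=E[:2]+u*(.162*np.cos(a)-up);P=pin[:2];print("rivet",R,"dist pin",np.linalg.norm(R-P))
K=R-u*(.215*np.cos(a)-.033*np.sin(a));print("knob centre",K,"tcp",get_state()["position"])
phi=np.radians(50)
for off in (17,20,23):
    b=phi-np.pi/2+np.radians(off);H=R-.1334*np.array([np.cos(b),np.sin(b)])
    th=np.linspace(0,.75,7501);Rt=H+.1334*np.c_[np.cos(b+th),np.sin(b+th)]
    i=np.argmin(abs(np.linalg.norm(Rt-P,axis=1)-.162));v=(Rt[i]-P)/.162
    print(off,"H",H.round(4),"th",th[i],"dir",np.degrees(np.arctan2(v[1],v[0])).round(1),"knob level",(P-.053*v).round(4),"R",Rt[i].round(4))
    for t in(.2,.12):
        k=Rt[i]-v*(.215*np.cos(t)-.033*np.sin(t));print("  tilt",t,"knob",k.round(4),"shift",((k-K)*1e3).round(1))
E
```

```text
E [0.5075 0.2824 0.0731]
h2 [0.5236 0.3031 0.0677]
h1 [0.5581 0.3465 0.0564]
pin [0.543  0.3314 0.05  ]
0.08165608750538232 0.0823255925386643
dir 51.66842261316312
rivet [0.60532498 0.4061637 ] dist pin 0.09730024665353051
knob centre [0.47870371 0.24601491] tcp [0.47612254 0.24226682 0.1633339 ]
17 H [0.4825 0.4583] th 0.5401 dir 63.8 knob level [0.5196 0.2839] R [0.6146 0.4767]
  tilt 0.2 knob [0.5244 0.2936] shift [45.7 47.6]
  tilt 0.12 knob [0.522  0.2888] shift [43.3 42.8]
20 H [0.48   0.4518] th 0.5517000000000001 dir 65.3 knob level [0.5209 0.2833] R [0.6106 0.4786]
  tilt 0.2 knob [0.5254 0.2931] shift [46.7 47.1]
  tilt 0.12 knob [0.5232 0.2883] shift [44.5 42.2]
23 H [0.4778 0.4452] th 0.5649000000000001 dir 67.0 knob level [0.5223 0.2826] R [0.6064 0.4805]
  tilt 0.2 knob [0.5265 0.2926] shift [47.8 46.6]
  tilt 0.12 knob [0.5244 0.2877] shift [45.7 41.7]
```

Request:
{"method": "send_rows", "body": {
  "rows": [
    {"hand": 10, "x": 4, "y": 5, "z": 0, "roll": 0.5},
    {"hand": 10, "x": 5, "y": 5, "z": 0, "roll": 1},
    {"hand": 10, "x": 5, "y": 5, "z": 0, "roll": 1.5},
    {"hand": 10, "x": 5, "y": 5, "z": 0, "roll": 1.5},
    {"hand": 10, "x": 5, "y": 5, "z": 0, "roll": 1.5},
    {"hand": 10, "x": 5, "y": 5, "z": 0, "roll": 1.5},
    {"hand": 10, "x": 5, "y": 5, "z": 0, "roll": 1.5},
    {"hand": 10, "x": 5, "y": 5, "z": 0, "roll": 1.5},
    {"hand": 10, "x": 5, "y": 5, "z": 0, "roll": 1.5},
    {"hand": 10, "x": 2, "y": 1, "z": 0, "roll": 1}
  ]
}}

```text
time: 5.65
position: [0.5225, 0.2898, 0.1634]
tool_rot: [-2.662, -1.667, -0.002]
ft_force: [-0.6, -4.1, -0.2]
grip_width: 0.175
grip_force: 20.0
```

Request:
{"method": "send_rows", "body": {
  "rows": [
    {"hand": 10, "x": 0, "y": 0, "z": 0, "roll": 0},
    {"hand": 10, "x": 0, "y": 0, "z": 0, "roll": 0}
  ]
}}

```text
time: 5.85
position: [0.5222, 0.29, 0.1635]
tool_rot: [-2.663, -1.664, -0.004]
ft_force: [0.6, -0.0, -1.9]
grip_width: 0.177
grip_force: 20.0
```

```bash
python3 - <<'E'
from h import *
b=get_image("wrist");a=get_image("scene");s=get_state();print({k:np.round(s[k],4) for k in("time","position","tool_rot","ft_force","grip_width")})
cv2.imwrite("pics/w3.png",b)
o=np.zeros((480,800,3),np.uint8);o[:,:400]=b[:,120:520];o[:400,400:]=cv2.resize(a[165:335,150:320],(400,400),interpolation=cv2.INTER_CUBIC);cv2.imwrite("pics/over.png",o)
E
```

```text
{'time': np.float64(5.95), 'position': array([0.5221, 0.2901, 0.1637]), 'tool_rot': array([-2.6631, -1.6644, -0.0042]), 'ft_force': array([ 2.2216,  1.1277, -2.7877]), 'grip_width': np.float64(0.1737)}
```

View pics/over.png

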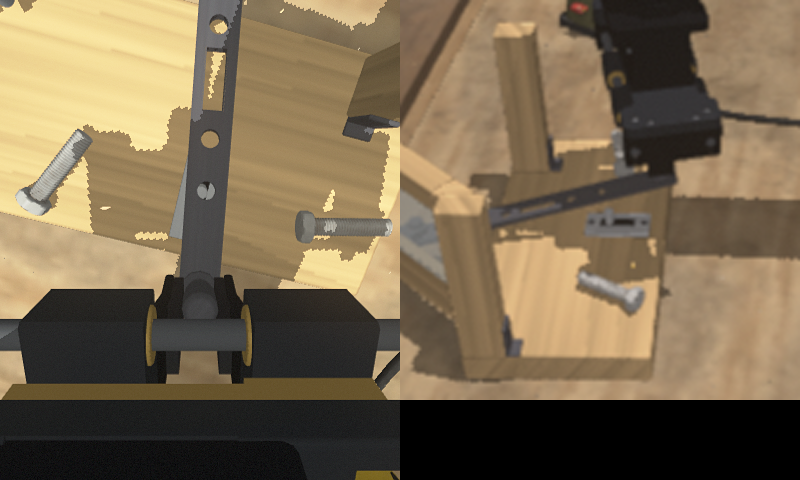

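The pin shows through the end hole at crop (206,190), about right. I'll compute from the hole centres and zoom in on the hole.

```bash
python3 - <<'E'
from h import *
a=.2;hz=lambda d:.036+d*np.sin(a)/1e3+.005*np.cos(a)
E=ray("wrist",326,191,hz(162));h2=ray("wrist",330,139,hz(135));h1=ray("wrist",339,24,hz(78))
P=np.array([.543,.3314])
d=(h1-E)[:2];u=d/np.linalg.norm(d);print("dir",np.degrees(np.arctan2(u[1],u[0])),np.linalg.norm(d))
R=E[:2]+u*(.162*np.cos(a)-.001);print("E",E,"R",R,"R-P",np.linalg.norm(R-P))
v=(R-P)/np.linalg.norm(R-P);print("dir R-P",np.degrees(np.arctan2(v[1],v[0])),"pin px",proj("wrist",[*P,.05]))
b=cv2.imread("pics/w3.png")[165:215,300:350];cv2.imwrite("pics/z.png",cv2.resize(b,(500,500),interpolation=cv2.INTER_CUBIC))
E
```

```text
dir 59.55914098741347 0.08278130850946866
E [0.5474693  0.33419627 0.07308476] R [0.62740367 0.47021876] R-P 0.1624642322833109
dir R-P 58.699837032969796 pin px [320.4693541  192.75889837]
```

View pics/z.png

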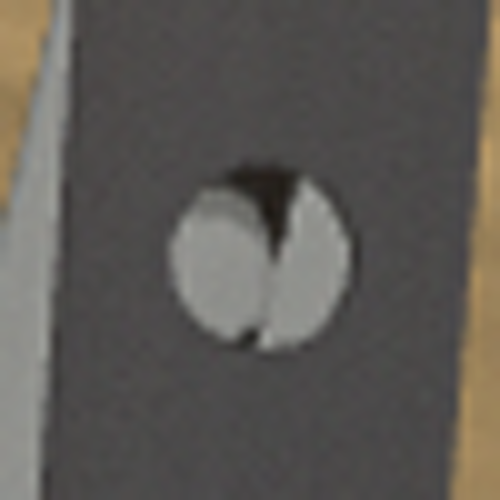

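Pin top seen centred near wrist pixel (320.5,191), left of the hole centre (326,191): sideways correction about 3 mm, then descend along the arc.

Request:
{"method": "send_rows", "body": {
  "rows": [
    {"hand": 10, "x": -1.3, "y": 0.7, "z": 0, "roll": -2.5},
    {"hand": 10, "x": -1.3, "y": 0.8, "z": 0, "roll": -2.5},
    {"hand": 10, "x": -0.9, "y": -1.4, "z": -5, "roll": 0},
    {"hand": 10, "x": -0.9, "y": -1.4, "z": -5, "roll": 0},
    {"hand": 10, "x": -0.8, "y": -1.4, "z": -5, "roll": 0},
    {"hand": 10, "x": -0.7, "y": -1.2, "z": -5, "roll": 0},
    {"hand": 10, "x": 0, "y": 0, "z": 0, "roll": 0},
    {"hand": 10, "x": 0, "y": 0, "z": 0, "roll": 0}
  ]
}}

```text
time: 6.75
position: [0.5163, 0.2852, 0.1433]
tool_rot: [-2.734, -1.546, -0.002]
ft_force: [1.8, 4.5, -0.2]
grip_width: 0.172
grip_force: 20.0
```

```bash
python3 - <<'E'
from h import *
b=get_image("wrist");s=get_state();print({k:np.round(s[k],4) for k in("time","position","tool_rot","ft_force","grip_width")})
cv2.imwrite("pics/w4.png",b)
print(proj("wrist",[.543,.3314,.05]))
o=np.zeros((480,800,3),np.uint8);o[:,:400]=b[:,120:520];o[:400,400:]=cv2.resize(b[165:225,290:350],(400,400),interpolation=cv2.INTER_CUBIC);cv2.imwrite("pics/low.png",o)
E
```

```text
{'time': np.float64(6.8), 'position': array([0.5163, 0.2853, 0.1434]), 'tool_rot': array([-2.7343e+00, -1.5464e+00, -1.6000e-03]), 'ft_force': array([1.8584, 3.0662, 0.2736]), 'grip_width': np.float64(0.1741)}
[317.9814533 185.1223243]
```

View pics/low.png

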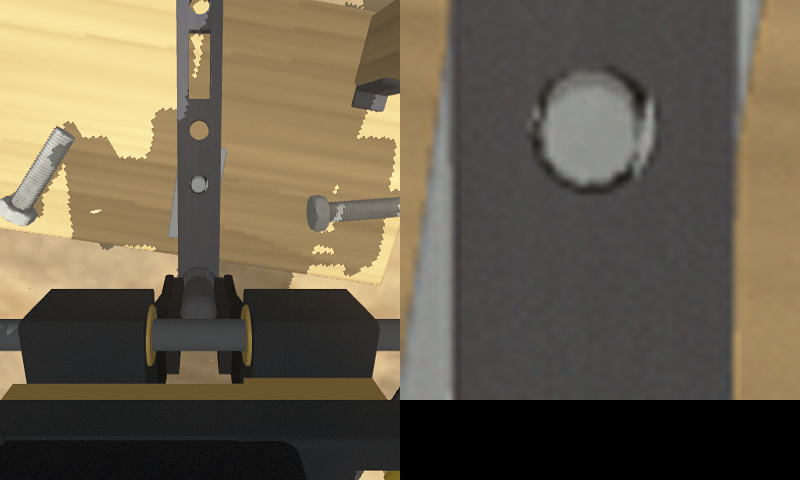

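The pin is nearly centred in the hole: pin at zoom (588,130), hole at (597,128), about 0.7 mm off sideways. I'll nudge, then feel downward gently.

Request:
{"method": "send_rows", "body": {
  "rows": [
    {"hand": 10, "x": -0.8, "y": 0.5, "z": 0, "roll": 0},
    {"hand": 10, "x": -0.3, "y": -0.5, "z": -2, "roll": 0},
    {"hand": 10, "x": -0.3, "y": -0.5, "z": -2, "roll": 0},
    {"hand": 10, "x": 0, "y": 0, "z": 0, "roll": 0}
  ]
}}

```text
time: 7.2
position: [0.5145, 0.2844, 0.1391]
tool_rot: [2.735, 1.547, -0.0]
ft_force: [2.3, 3.0, 0.9]
grip_width: 0.174
grip_force: 20.0
```

Request:
{"method": "send_rows", "body": {
  "rows": [
    {"hand": 10, "x": -0.3, "y": -0.4, "z": -2, "roll": 0},
    {"hand": 10, "x": -0.2, "y": -0.4, "z": -2, "roll": 0},
    {"hand": 10, "x": 0, "y": 0, "z": 0, "roll": 0}
  ]
}}

```text
time: 7.5
position: [0.514, 0.2835, 0.135]
tool_rot: [2.735, 1.546, -0.001]
ft_force: [2.9, 3.5, 1.0]
grip_width: 0.171
grip_force: 20.0
```

Request:
{"method": "send_rows", "body": {
  "rows": [
    {"hand": 10, "x": -0.2, "y": -0.4, "z": -2, "roll": 0},
    {"hand": 10, "x": -0.2, "y": -0.4, "z": -2, "roll": 0},
    {"hand": 10, "x": 0, "y": 0, "z": 0, "roll": 0}
  ]
}}

```text
time: 7.8
position: [0.5136, 0.2828, 0.131]
tool_rot: [2.735, 1.547, -0.001]
ft_force: [1.7, 2.8, -0.1]
grip_width: 0.176
grip_force: 20.0
```

Request:
{"method": "send_rows", "body": {
  "rows": [
    {"hand": 10, "x": -0.2, "y": -0.4, "z": -2, "roll": 0},
    {"hand": 10, "x": -0.2, "y": -0.4, "z": -2, "roll": 0},
    {"hand": 10, "x": 0, "y": 0, "z": 0, "roll": 0}
  ]
}}

```text
time: 8.1
position: [0.5132, 0.282, 0.127]
tool_rot: [-2.735, -1.547, 0.0]
ft_force: [0.9, 3.8, 0.3]
grip_width: 0.173
grip_force: 20.0
```

Going down freely with no pin resistance.

Request:
{"method": "send_rows", "body": {
  "rows": [
    {"hand": 10, "x": -0.2, "y": -0.4, "z": -2, "roll": 0},
    {"hand": 10, "x": -0.2, "y": -0.4, "z": -2, "roll": 0},
    {"hand": 10, "x": 0, "y": 0, "z": 0, "roll": 0}
  ]
}}

```text
time: 8.4
position: [0.5129, 0.2813, 0.1231]
tool_rot: [-2.734, -1.547, -0.0]
ft_force: [1.7, 3.8, -0.3]
grip_width: 0.174
grip_force: 20.0
```

Request:
{"method": "send_rows", "body": {
  "rows": [
    {"hand": 10, "x": -0.1, "y": -0.2, "z": -1, "roll": 0},
    {"hand": 10, "x": 0, "y": 0, "z": -1, "roll": 0},
    {"hand": 10, "x": 0, "y": 0, "z": 0, "roll": 0},
    {"hand": 10, "x": 0, "y": 0, "z": 0, "roll": 0}
  ]
}}

```text
time: 8.8
position: [0.5128, 0.2811, 0.1213]
tool_rot: [2.734, 1.547, 0.0]
ft_force: [2.5, 3.9, 0.9]
grip_width: 0.174
grip_force: 20.0
```

Request:
{"method": "send_rows", "body": {
  "rows": [
    {"hand": 10, "x": 0, "y": 0, "z": -1, "roll": 0},
    {"hand": 10, "x": 0, "y": 0, "z": -1, "roll": 0},
    {"hand": 10, "x": 0, "y": 0, "z": 0, "roll": 0},
    {"hand": 10, "x": 0, "y": 0, "z": 0, "roll": 0}
  ]
}}

```text
time: 9.2
position: [0.5128, 0.2809, 0.1192]
tool_rot: [2.734, 1.546, -0.001]
ft_force: [1.3, 2.0, 2.2]
grip_width: 0.175
grip_force: 20.0
```

Request:
{"method": "send_rows", "body": {
  "rows": [
    {"hand": 10, "x": 0, "y": 0, "z": -1, "roll": 0},
    {"hand": 10, "x": 0, "y": 0, "z": -1, "roll": 0},
    {"hand": 10, "x": 0, "y": 0, "z": 0, "roll": 0},
    {"hand": 10, "x": 0, "y": 0, "z": 0, "roll": 0}
  ]
}}

```text
time: 9.6
position: [0.5126, 0.2808, 0.1172]
tool_rot: [2.734, 1.546, -0.001]
ft_force: [1.1, -0.3, 3.5]
grip_width: 0.174
grip_force: 20.0
```

```bash
python3 - <<'E'
from h import *
b=get_image("wrist");a=get_image("scene");s=get_state();print({k:np.round(s[k],4) for k in("time","position","ft_force")})
o=np.zeros((480,800,3),np.uint8);o[:,:400]=cv2.resize(b[110:290,245:395],(400,480),interpolation=cv2.INTER_CUBIC);o[:400,400:]=cv2.resize(a[185:285,170:270],(400,400),interpolation=cv2.INTER_CUBIC);cv2.imwrite("pics/down.png",o)
E
```

```text
{'time': np.float64(9.7), 'position': array([0.5127, 0.2807, 0.1171]), 'ft_force': array([ 1.5916, -0.176 ,  1.8486])}
```

View pics/down.png

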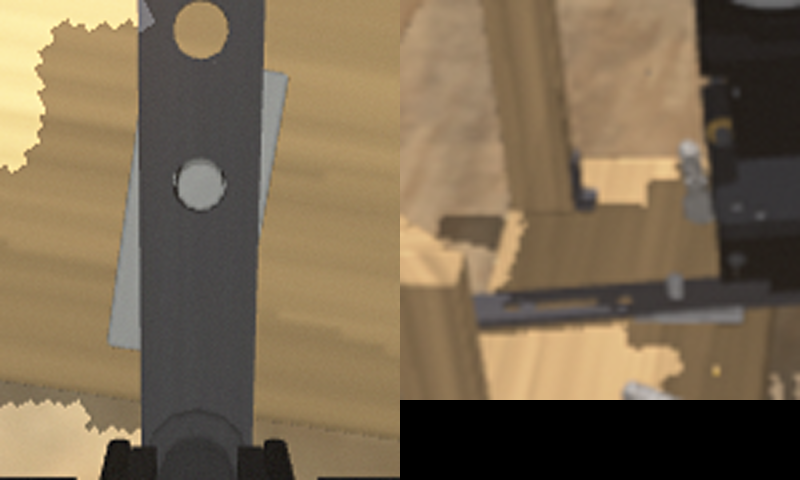

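Request:
{"method": "send_rows", "body": {
  "force": 40,
  "rows": [
    {"hand": 10, "x": 0, "y": 0, "z": 0, "roll": 0},
    {"hand": 10, "x": 0, "y": 0, "z": -1, "roll": 0},
    {"hand": 10, "x": 0, "y": 0, "z": -1, "roll": 0},
    {"hand": 10, "x": 0, "y": 0, "z": -1, "roll": 0},
    {"hand": 10, "x": 0, "y": 0, "z": 0, "roll": 0},
    {"hand": 10, "x": 0, "y": 0, "z": 0, "roll": 0}
  ]
}}

```text
time: 10.3
position: [0.5126, 0.2805, 0.1142]
tool_rot: [2.734, 1.546, -0.002]
ft_force: [-1.5, -1.3, 6.2]
grip_width: 0.169
grip_force: 40.0
```

Firm resistance now. Release, back off straight up, and verify.

Request:
{"method": "send_rows", "body": {
  "rows": [
    {"hand": 20, "x": 0, "y": 0, "z": 0, "roll": 0},
    {"hand": 45, "x": 0, "y": 0, "z": 0, "roll": 0},
    {"hand": 45, "x": 0, "y": 0, "z": 0, "roll": 0},
    {"hand": 45, "x": 0, "y": 0, "z": 0, "roll": 0},
    {"hand": 45, "x": 0, "y": 0, "z": 10, "roll": 0},
    {"hand": 45, "x": 0, "y": 0, "z": 25, "roll": 0},
    {"hand": 45, "x": 0, "y": 0, "z": 35, "roll": 0},
    {"hand": 45, "x": 0, "y": 0, "z": 35, "roll": 0},
    {"hand": 45, "x": 0, "y": 0, "z": 35, "roll": 0}
  ]
}}

```text
time: 11.2
position: [0.5125, 0.2812, 0.2563]
tool_rot: [2.734, 1.547, 0.001]
ft_force: [0.7, -0.4, -0.8]
grip_width: 0.517
grip_force: 0.0
```

Request:
{"method": "send_rows", "body": {
  "rows": [
    {"hand": 45, "x": -20, "y": -40, "z": 20, "roll": 0},
    {"hand": 45, "x": -20, "y": -40, "z": 0, "roll": 0},
    {"hand": 45, "x": 0, "y": -40, "z": 0, "roll": 0},
    {"hand": 45, "x": 0, "y": 0, "z": 0, "roll": 0},
    {"hand": 45, "x": 0, "y": 0, "z": 0, "roll": 0}
  ]
}}

```text
time: 11.7
position: [0.473, 0.1603, 0.275]
tool_rot: [2.735, 1.543, 0.001]
ft_force: [-0.9, 1.0, 0.5]
grip_width: 0.514
grip_force: 0.0
```

```bash
python3 - <<'E'
from h import *
b=get_image("top");a=get_image("scene");s=get_state();print({k:np.round(s[k],4) for k in("time","position","ft_force")})
cv2.imwrite("pics/fs.png",a);cv2.imwrite("pics/ft.png",b)
o=np.zeros((400,800,3),np.uint8);o[:,:400]=cv2.resize(a[195:295,190:290],(400,400),interpolation=cv2.INTER_CUBIC);o[:,400:]=cv2.resize(b[155:255,195:295],(400,400),interpolation=cv2.INTER_CUBIC);cv2.imwrite("pics/final.png",o)
E
```

```text
{'time': np.float64(11.8), 'position': array([0.4727, 0.1624, 0.2748]), 'ft_force': array([ 0.3749,  0.5246, -0.0071])}
```

View pics/final.png

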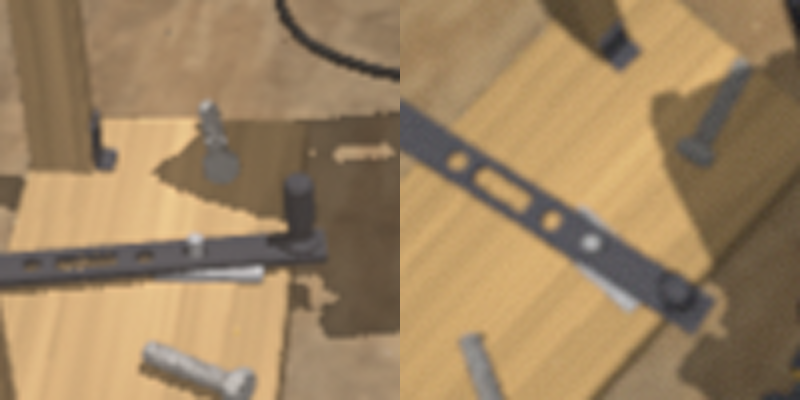

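```bash
python3 - <<'E'
from h import *
S=lambda x,y:("scene",190+x/4,195+y/4)
T=lambda x,y:("top",195+(x-400)/4,155+y/4)
for k,s,t in [("knobtop",(298,178),(678,284)),("pin",(195,238),(591,242)),("h2",(144,255),(552,219)),("h1",(33,264),(458,161)),("end",(322,247),(702,314))]:
    print(k,tri([S(*s),T(*t)]).round(4))
E
```

```text
knobtop [0.5147 0.2831 0.0819]
pin [0.5415 0.3303 0.0491]
h2 [0.5554 0.3523 0.0398]
h1 [0.5841 0.4007 0.0406]
end [0.5084 0.2748 0.0356]
```

```bash
python3 -c "
from bench import *
print(close_job())"
```

```text
the job is handed in; nothing more can be done
None
```

The round hole nearest the knob is over the pin and the bar lies down on the pin plate to within camera accuracy (about 2 mm). The knob is released, nothing else was touched, and the job was handed in at about 12 s.

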